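# Stand the try-on mirror on its prop leg

## Task

Swing out the spring-loaded prop leg of the blue-backed try-on mirror, past its over-centre point, until it snaps fully open and stays. Then lift the mirror out of its wooden rest by the black tab on top and set it down gently, standing on its own feet and the open leg, in the middle of the round green mat. Leave the grey-backed test chart in its rest.

Things in the scene. Friction and masses are not known exactly. Their poses are not given: they have to be found in the camera images.
- mirror: Desk mirror, blue back shell, 0.4 kg: panel 110 mm wide (y), 10 thick, 139 high, leaning 12 deg. Starts in a fixed wooden rest, 10 mm above the table, in the pose it will stand in; lift straight up 40 mm or more to clear. Origin: middle of its 114 (x) x 104 mm footprint, at standing level; z up, x out of the mirror face, -x the back with the leg. Two feet at x=+51, open leg's foot at x=-51.
- mirror_tab (a point): Where to grip the mirror: black upright tab on its top, 14 mm wide (mirror's y), 12 thick (x), reaching 18 mm above and 31 mm below this point to the panel's top edge. Pinched here across y, the mirror hangs nearly level. The point lies 170 mm above the mirror's origin, 28 mm to its +x.
- mirror_leg (a joint): Prop leg on the mirror's back, hinged along its y at x=+16, z=85 mm. 0 rad = folded, pointing up and back 27 deg from vertical; grows as it swings towards -x and down (it points 27 deg + value from straight up); 1.97 = open stop. An over-centre spring drives it back to 0 below 0.95, on to open above, at most 0.25 N m; released beyond 1.2 it snaps open in a second and holds the mirror's weight.
- mirror_foot (a point): Centre of the leg's black rubber foot (radius 6, 16 mm wide along the mirror's y), 104 mm from the hinge. The leg is an aluminium bar 12 mm wide (y), 6 thick; pinch it across y at or just inside the foot. Folded, this point is at x=-31, z=178 mm in the mirror's frame, clear of the tab.
- mat: Fixed round green mat, 240 mm across and 5 mm thick, flat on the table. Origin: its centre, at table level (its top is 5 mm higher).
- chart: Loose test chart of the same shape and size as the mirror, with the same leg and tab, but a grey back shell and a white face with black bars; it stands in a second, identical wooden rest. Same origin and axes as the mirror. To be left alone.

How it is judged:
On the way:
1. the mirror's leg is swung fully open and stays there, the mirror still in its rest (value of joint mirror_leg above 1.85 rad and distance of mirror from where it was at the start of the episode below 0.03 m), for 0.2 s.
At the end, for the whole second after the job is handed in: The mirror's leg is fully open (over 1.85 rad); the mirror stands on the mat on its feet and leg (within 0.15 rad of upright, underside under 15 mm), its middle within 40 mm of the mat's centre, at rest; the grey-backed chart is within 20 mm of where it was (value of joint mirror_leg above 1.85 rad and angle between mirror's own z axis and vertical below 0.15 rad and horizontal distance between mirror and mat below 0.04 m and z of mirror in the frame of mat below 0.015 m and linear speed of mirror below 0.02 m/s and distance of chart from where it was at the start of the episode below 0.02 m); the robot touches nothing.
It fails at once if the mirror is tipped over (more than 45 degrees) (angle between mirror's own z axis and vertical above 0.785 rad).
It fails at once if the mirror is dropped or slammed onto the mat (more than 60 N) (contact force between mirror and mat above 60 N).
It fails at once if the grey-backed test chart is moved more than 20 mm (distance of chart from where it was at the start of the episode above 0.02 m).
It also fails if it takes over 54 s, if anything falls off the work surface, if the arm or the gripper's body presses on something with over 40 N, if the wrist force passes 120 N, or if a joint passes its speed limit or range.

## Robot

A 6-joint arm with a two-finger parallel gripper is mounted at the origin on a cart in front of the work surface, level with it; the furniture and walls round the work are solid. World frame = base frame: x ahead of the robot, y to its left, z up, the work surface at z = 0. Lengths are in m, angles in rad, forces in N, time in s.
With the tool pointing down it reaches from about 0.35 to 0.95 m from the base axis. Payload 17.4 kg.
Tool frame: the origin (TCP) lies on the mounting face of the last link; the fingertips stand robot.finger_overhang ahead of it and the grasp point (between the pads) lies 167 mm ahead of it (robot.finger_overhang is the distance from the TCP to the fingertips, in m); z points along the fingers, y is the line along which they close (so a half turn about z gives the same grasp; the last joint's range is limited). The gripper opens to 93 mm and grips with 3 to 60 N. Pads are 15 mm wide; open, the fingers measure 128 mm over their backs; the gripper's body (75 mm by 188 mm) begins 65 mm behind the grasp point.
Start: joints at [-1.335, 0.116, 1.442, -0, 1.584, -0.038], TCP at [0.183, -0.65, 0.405] pointing down, gripper open.
Joint ranges: [-2.83, 2.83], [-0.83, 2.19], [0.07, 2.5], [-1.14, 4.28], [0.01, 3], [-2.97, 2.97]. Speed limits (rad/s): [1.89, 1.89, 2.22, 3.14, 3.14, 3.14].

## Interface

Orientations are given as [roll, pitch, yaw] about the fixed x, y, z axes, in that order (R = Rz(yaw) Ry(pitch) Rx(roll)).
In Python, from station import robot gives the robot as it stands.
- The arm moves only by the shell command python3 -m jog 'ROWS' [OPENING] [FORCE]. ROWS is JSON, a list that holds one entry, the list of rows, each a list of 6 numbers: the shift along the world's x, y, z scaled (see below), then the turn, a rotation vector about the world's x, y, z scaled (see below). In form: [[[x, y, z, rx, ry, rz], ...]]. A call has 1 to 20 rows; each row is the pose to reach, as a shift and turn from the pose commanded when the call began; what a row does not reach only later rows make up. The controller multiplies each number of a shift by 100 mm and each number of a turn by pi/2 rad. A row lasts 1/12 s, in which the tool goes at most 41.7 mm and 7.16 degrees, less where a joint would pass 70% of its speed; a pose out of reach is approached as far as the arm can. A call with a number of a shift or a turn outside -1 to 1 is refused whole. A call with a gripper value outside its range is refused whole. OPENING is the gripper command: -1 is shut, 1 is fully open, values between are in proportion, set as the call begins (- or left out, the last holds). The fingers move at their own pace and stop on an object; FORCE is the grip in N (left out, the last holds). Time passes only in rows, so rows that repeat a pose let the fingers close. It gives the time, the measured TCP pose, the force, the opening and the grip force at its end, in the units of the state.
- robot.get_obs(): the state, without advancing time (a new reading comes with each control period).
- robot.read_camera(name): name is "scene" or "top" or "wrist"; returns the picture (480x640x3 uint8, red, green, blue); there is no depth.
- robot.calibration(name): a dict with "fovy" (degrees; the focal length in pixels is half the picture's height over the tangent of half this angle, whatever the lens; pixels are square), "cx", "cy" (the principal point, pixels), "rvec" (rotation vector, rad) and "tvec" (3), from world to camera coordinates, as OpenCV has them; the wrist camera has in their place "T_tool_cam" (4x4, takes a point from camera to tool coordinates, whose origin is the TCP and whose axes are the flange's). Camera axes: x right, y down, z forward; pixel columns grow to the right and rows downward; lengths in m; the calibration is good to about 2 mm. The wrist camera is an equidistant fisheye: a pixel r from the principal point sees the ray r / f radians off the axis. A picture is of the moment at which its call begins: read the wrist's pose just before it. calibration takes no time and is no camera call.
- robot.finish_job(): hands the job in; it is judged then, once.
Trained networks look in the newest picture that a camera, given by its name, has taken for a name from the list of things; names that differ only in an ending like _2 or _b are one class to them, and where a whole thing is asked for, a point or a joint stands for the part that bears it (a point fixed in the world has none). Each returns a list of dicts, best first, with "p" (0 to 1); they miss things now and then, are a little off and sometimes report something else, mostly with a low value. They report only what shows in the picture. A call takes as long as a camera call.
- robot.recognise(camera, thing): "rect" ([left, top, width, height] in pixels, round what is visible of it).
The state is a dict: "time": time; "qpos": joint angles; "dq": joint speeds; "effort": joint torques, N m; "position": TCP position; "tcp_rot": TCP orientation; "ft_force": force on the tool from outside, world axes, zero at the start; "wrist_torque": the same for the moment, N m; "width": finger opening in m; "grip_force": force on a finger pad.
Only numpy, scipy, OpenCV 4.12 (cv2) and the standard library are available. Lean on these libraries where they do the work, as an engineer would, in place of code of your own. Each camera call takes 0.05 s, during which the arm holds its last target. There are 200 camera calls.

## Working session

There is one attempt and no reset: what is moved stays moved. The work goes in short steps, Python scripts to look and compute and a shell command to move; the robot and the scene stay as the last step left them, time stands still between calls to the robot, and variables do not carry over. Pictures are saved under pics/ and viewed, at most 10 in all, crops included, and the job is handed in when it is done.

```bash
mkdir -p pics; ls; python3 - <<'E'
from station import robot
import cv2,numpy as np
o=robot.get_obs();print(o['time'],o['position'],o['tcp_rot'],o['width'],robot.finger_overhang)
for c in ['scene','top']:
    im=robot.read_camera(c);cv2.imwrite(f'pics/{c}0.png',im[:,:,::-1])
    k=robot.calibration(c);R=cv2.Rodrigues(np.array(k['rvec']))[0];print(c,k['fovy'],-R.T@np.array(k['tvec']),R[2])
    for t in ['mirror','mirror_tab','mirror_foot','mat','chart']:
        print(t,[(np.round(d['rect'],1).tolist(),round(d['p'],2)) for d in robot.recognise(c,t)][:3])
print(robot.calibration('wrist'),robot.get_obs()['time'])
E
```

```text
pics
0.0 [ 0.18248217 -0.64988112  0.40402064] [-3.14046752e+00 -3.81016871e-05  2.73755970e-01] 0.09318536470130935 0.1861
scene 57.77788431162189 [0.20008293 0.54515728 0.55815946] [ 0.37973017 -0.76520135 -0.51987681]
mirror [([220.9, 216.0, 53.6, 100.5], 0.75)]
mirror_tab [([220.5, 217.9, 56.6, 101.0], 0.72)]
mirror_foot [([248.4, 225.9, 29.7, 48.5], 0.79)]
mat [([327.7, 244.7, 112.1, 61.0], 0.82), ([283.2, 172.7, 47.7, 80.0], 0.7)]
chart [([280.5, 177.9, 47.8, 74.4], 0.65)]
top 57.90284900177907 [ 0.36959304 -0.10044373  0.9770713 ] [ 0.2103689  -0.01936102 -0.97743034]
mirror [([220.6, 203.0, 53.5, 36.3], 0.59)]
mirror_tab [([219.7, 202.0, 53.8, 37.8], 0.75)]
mirror_foot [([249.2, 220.7, 7.7, 20.4], 0.69)]
mat [([306.0, 262.0, 105.8, 106.2], 0.92)]
chart [([332.4, 198.6, 52.5, 38.0], 0.83)]
{'fovy': 65.70646984690485, 'cx': 313.5279641293072, 'cy': 245.29069986542768, 'T_tool_cam': array([[-9.84037618e-06, -9.56648849e-01, -2.91243850e-01,
         8.10557767e-02],
       [ 9.99999954e-01, -9.76395290e-05,  2.86929208e-04,
        -6.17502704e-04],
       [-3.02927408e-04, -2.91243834e-01,  9.56648806e-01,
         2.11062420e-02],
       [ 0.00000000e+00,  0.00000000e+00,  0.00000000e+00,
         1.00000000e+00]])} 0.6
```

```bash
python3 - <<'E'
import cv2,numpy as np
a=cv2.imread('pics/scene0.png')[160:330,200:460];b=cv2.imread('pics/top0.png')[180:380,200:460]
a=cv2.resize(a,None,fx=3,fy=3,interpolation=cv2.INTER_CUBIC)
b=cv2.resize(b,None,fx=3,fy=3,interpolation=cv2.INTER_CUBIC)
cv2.imwrite('pics/a.png',a);cv2.imwrite('pics/b.png',b)
E
```

```text
(no output)
```

View pics/a.png

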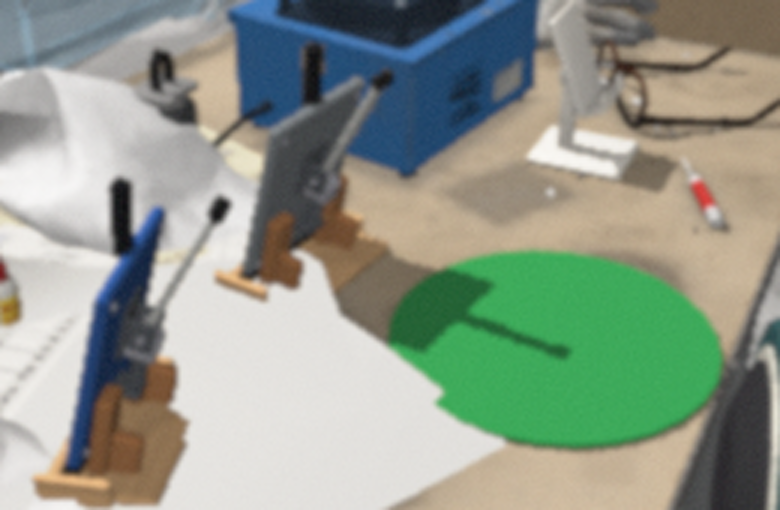

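View pics/b.png

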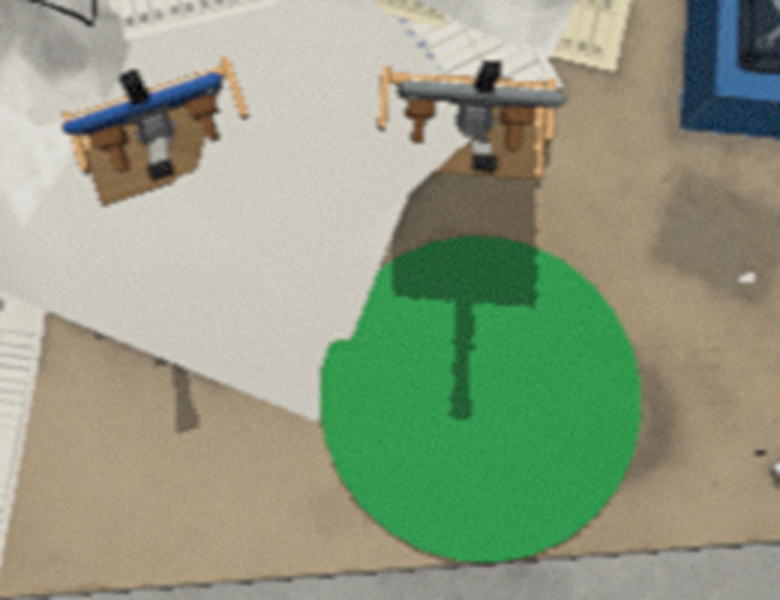

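Scene crop: blue mirror at left, tab (122,182–250), foot (220,208). Grey chart is behind it, mat on the right. Top crop: blue mirror tab at (133,84), foot (160,168), mat centre (481,398). The networks' mirror, foot and mat boxes agree with this. Next I triangulate.

```bash
cat > h.py <<'E'
from station import robot
import cv2,numpy as np
from scipy.spatial.transform import Rotation as Ro
def ray(c,uv,pose=None):
    k=robot.calibration(c);f=240/np.tan(np.radians(k['fovy'])/2)
    if c!='wrist':
        R=cv2.Rodrigues(np.array(k['rvec']))[0]
        d=R.T@np.array([(uv[0]-k['cx'])/f,(uv[1]-k['cy'])/f,1]);return -R.T@np.ravel(k['tvec']),d/np.linalg.norm(d)
    dx,dy=uv[0]-k['cx'],uv[1]-k['cy'];r=np.hypot(dx,dy)+1e-9;t=r/f
    d=np.array([dx/r*np.sin(t),dy/r*np.sin(t),np.cos(t)]);T=k['T_tool_cam']
    R=Ro.from_euler('xyz',pose[1]).as_matrix()
    return np.array(pose[0])+R@T[:3,3],R@T[:3,:3]@d
def proj(P,pose):
    k=robot.calibration('wrist');f=240/np.tan(np.radians(k['fovy'])/2);T=k['T_tool_cam']
    R=Ro.from_euler('xyz',pose[1]).as_matrix();q=T[:3,:3].T@(R.T@(np.array(P)-pose[0])-T[:3,3])
    s=np.hypot(q[0],q[1]);t=np.arctan2(s,q[2]);return k['cx']+f*t*q[0]/s,k['cy']+f*t*q[1]/s
def tri(rs):
    A=sum(np.eye(3)-np.outer(d,d) for o,d in rs);b=sum((np.eye(3)-np.outer(d,d))@o for o,d in rs)
    p=np.linalg.solve(A,b);return p,[np.linalg.norm(np.cross(p-o,d)) for o,d in rs]
def plane(r,z): o,d=r;return o+d*(z-o[2])/d[2]
E
python3 - <<'E'
from h import *
S=lambda u,v:ray('scene',(200+u/3,160+v/3));T=lambda u,v:ray('top',(200+u/3,180+v/3))
for n,a,b in [('tabtop',(122,183),(131,76)),('foot',(220,208),(160,170)),('ctab',(313,47),(488,66)),('cfoot',(382,78),(484,162))]:
    p,e=tri([S(*a),T(*b)]);print(n,p.round(4),np.round(e,4))
print('mat',plane(T(481,398),.005),plane(S(557,349),.005))
for a,b in [((64,128),(222,80))]:
    print('edge',plane(T(*a),.147),plane(T(*b),.147))
E
```

```text
tabtop [0.6132 0.0122 0.195 ] [0.0013 0.0013]
foot [ 0.5551 -0.0017  0.185 ] [0.0002 0.0002]
ctab [ 0.6047 -0.211   0.1948] [0.0011 0.0011]
cfoot [ 0.5465 -0.2037  0.1848] [0.0001 0.0001]
mat [ 0.408841   -0.20841553  0.005     ] [ 0.40393746 -0.19467508  0.005     ]
edge [0.59686382 0.06496527 0.147     ] [ 0.62257391 -0.04029294  0.147     ]
```

```bash
for i in 1 2 3 4 5 6 7; do python3 -m jog '[[[0.133,0.231,0.012,0,0,0.0706],[0.266,0.463,0.025,0,0,0.141],[0.399,0.694,0.037,0,0,0.212],[0.532,0.926,0.05,0,0,0.2824],[0.532,0.926,0.05,0,0,0.2824]]]' -0.2 | tail -3; done
python3 - <<'E'
from h import *
o=robot.get_obs();print(o['time'],o['position'],o['tcp_rot'],o['qpos'])
pose=(o['position'],o['tcp_rot'])
im=robot.read_camera('wrist');cv2.imwrite('pics/w1.png',im[:,:,::-1])
for t in ['mirror_tab','mirror_foot']: print(t,[(np.round(d['rect'],1).tolist(),round(d['p'],2)) for d in robot.recognise('wrist',t)][:3])
print('pred foot',proj([.5551,-.0017,.187],pose),'tabtop',proj([.6132,.0122,.197],pose))
E
```

```text
ft_force: [0.7, 0.2, 0.3]
width: 0.0642
grip_force: 0.0
ft_force: [-0.4, -0.4, 0.5]
width: 0.0382
grip_force: 0.0
ft_force: [-1.1, 0.9, -0.5]
width: 0.0373
grip_force: 0.0
ft_force: [0.7, -0.9, 0.0]
width: 0.0374
grip_force: 0.0
ft_force: [-0.4, 0.1, 0.2]
width: 0.0375
grip_force: 0.0
ft_force: [0.6, -0.3, -0.3]
width: 0.0372
grip_force: 0.0
ft_force: [-0.2, -0.6, 0.1]
width: 0.0377
grip_force: 0.0
3.5167 [ 5.56468333e-01 -3.91933061e-04  4.39393386e-01] [ 3.14111780e+00 -1.63168831e-04 -2.90014283e+00] [-4.66305977e-02 -1.49868824e-01  1.64855406e+00  4.10005834e-04
  1.64319877e+00 -1.85884711e+00]
mirror_tab [([267.0, 250.4, 97.9, 97.6], 0.91)]
mirror_foot [([297.6, 247.4, 33.0, 40.4], 0.64)]
pred foot (np.float64(311.10559024393575), np.float64(259.3976936928504)) tabtop (np.float64(310.67207346957366), np.float64(344.88337651304437))
```

View pics/w1.png

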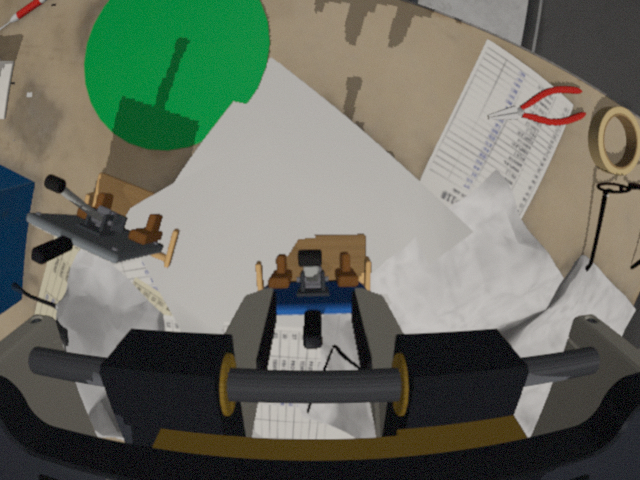

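The wrist view shows the foot at (311,257) between the fingers, 2 px from the prediction, and the panel square to the tool. The triangulation is confirmed, so I descend and pinch the foot.

```bash
python3 -m jog '[[[-0.014,-0.013,-0.2,0,0,0],[-0.014,-0.013,-0.45,0,0,0],[-0.014,-0.013,-0.65,0,0,0],[-0.014,-0.013,-0.78,0,0,0],[-0.014,-0.013,-0.855,0,0,0],[-0.014,-0.013,-0.855,0,0,0]]]' -0.2
python3 -m jog '[[[0,0,0,0,0,0],[0,0,0,0,0,0],[0,0,0,0,0,0],[0,0,0,0,0,0],[0,0,0,0,0,0],[0,0,0,0,0,0]]]' -1 10

```

```text
time: 4.17
position: [0.5533, -0.0038, 0.3531]
tcp_rot: [3.141, -0.002, -2.906]
ft_force: [-0.3, -0.0, 0.4]
width: 0.0372
grip_force: 0.0
time: 4.67
position: [0.5535, -0.003, 0.3551]
tcp_rot: [-3.141, 0.001, -2.904]
ft_force: [-1.2, -2.3, 5.8]
width: 0.016
grip_force: 10.0
```

```bash
python3 -m jog '[[[-0.091,-0.022,-0.054,0,0,0],[-0.177,-0.043,-0.118,0,0,0],[-0.255,-0.063,-0.191,0,0,0],[-0.326,-0.08,-0.272,0,0,0],[-0.388,-0.095,-0.36,0,0,0],[-0.388,-0.095,-0.36,0,0,0]]]'
python3 - <<'E'
from h import *
print(robot.read_camera('wrist').shape)
im=robot.read_camera('scene');cv2.imwrite('pics/s2.png',cv2.resize(im[150:340,180:420,::-1],None,fx=3,fy=3))
E
```

```text
time: 5.17
position: [0.5134, -0.013, 0.3164]
tcp_rot: [-3.141, -0.001, -2.905]
ft_force: [2.0, -3.5, 0.0]
width: 0.0156
grip_force: 10.0
(480, 640, 3)
```

View pics/s2.png

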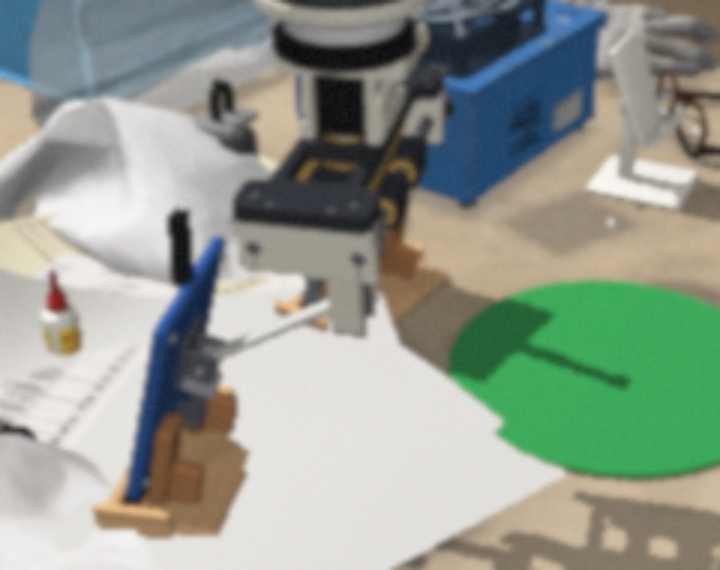

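The leg is partly swung and held between the fingers at about (345,310), with the mirror still seated. I continue the arc to 1.36 rad.

```bash
python3 -m jog '[[[-0.053,-0.013,-0.094,0,0,0],[-0.096,-0.024,-0.194,0,0,0],[-0.128,-0.031,-0.297,0,0,0],[-0.151,-0.037,-0.404,0,0,0],[-0.161,-0.039,-0.512,0,0,0],[-0.161,-0.039,-0.621,0,0,0],[-0.151,-0.037,-0.729,0,0,0],[-0.128,-0.031,-0.836,0,0,0],[-0.128,-0.031,-0.836,0,0,0]]]'
python3 -m jog '[[[0,0,0,0,0,0],[0,0,0,0,0,0],[0,0,0,0,0,0],[0,0,0,0,0,0],[0,0,0,0,0,0],[0,0,0,0,0,0],[0,0,0,0,0,0],[0,0,0,0,0,0],[0,0,0,0,0,0],[0,0,0,0,0,0],[0,0,0,0,0,0],[0,0,0,0,0,0]]]' -0.2
python3 - <<'E'
from h import *
im=robot.read_camera('scene');cv2.imwrite('pics/s3.png',cv2.resize(im[150:340,180:420,::-1],None,fx=3,fy=3))
E
```

```text
time: 6.02
position: [0.502, -0.0155, 0.2324]
tcp_rot: [3.141, -0.001, -2.904]
ft_force: [5.2, -1.1, 0.1]
width: 0.016
grip_force: 10.0
time: 7.02
position: [0.5019, -0.0156, 0.2347]
tcp_rot: [-3.142, 0.0, -2.904]
ft_force: [0.0, 0.3, 0.2]
width: 0.037
grip_force: 0.0
```

View pics/s3.png

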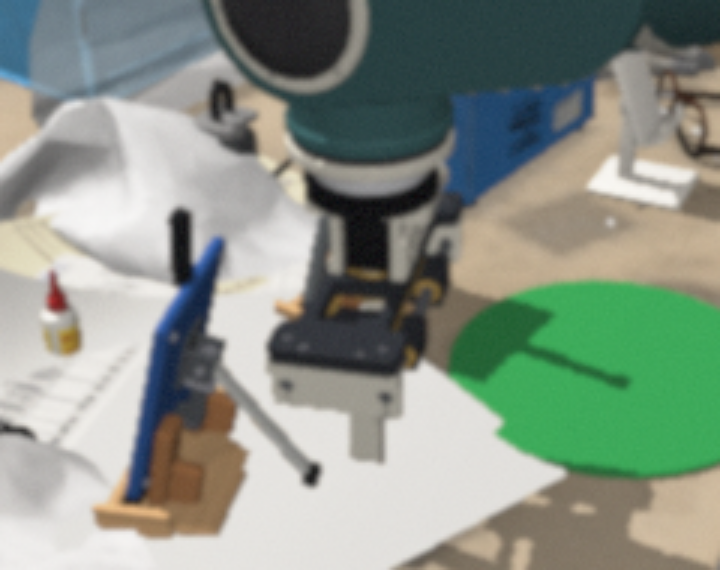

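The leg is fully open, foot at (312,475), and the mirror is still in the rest. I raise and go above the tab.

```bash
python3 -m jog '[[[-0.02,0,0.25,0,0,0],[-0.02,0,0.5,0,0,0],[0,0,0.75,0,0,0],[0,0,1,0,0,0]]]' -0.2|head -2
python3 -m jog '[[[0.1,0.03,0.3,0,0,0],[0.25,0.07,0.6,0,0,0],[0.4,0.1,0.85,0,0,0],[0.555,0.138,1,0,0,0]]]' |head -2
python3 -m jog '[[[0.15,0.04,0,0,0,0],[0.3,0.08,0,0,0,0],[0.45,0.12,0,0,0,0],[0.555,0.138,0,0,0,0],[0.555,0.138,0,0,0,0],[0.555,0.138,0,0,0,0]]]' |head -2
python3 - <<'E'
from h import *
o=robot.get_obs();print(o['position'],o['tcp_rot'])
pose=(o['position'],o['tcp_rot'])
im=robot.read_camera('wrist');cv2.imwrite('pics/w2.png',cv2.resize(im[160:420,180:460,::-1],None,fx=2,fy=2))
print('tabtop',proj([.6132,.0122,.197],pose), 'tcp axis at .197',proj([*o['position'][:2],.197],pose))
E
```

```text
time: 7.4
position: [0.5019, -0.0156, 0.3358]
time: 7.73
position: [0.5578, -0.0016, 0.438]
time: 8.23
position: [0.613, 0.012, 0.4342]
[0.61296959 0.01199624 0.43418993] [ 3.14145106e+00 -9.60471015e-04 -2.90406525e+00]
tabtop (np.float64(312.8395932871005), np.float64(270.60219393158184)) tcp axis at .197 (np.float64(312.6079363991221), np.float64(270.1936638238594))
```

View pics/w2.png

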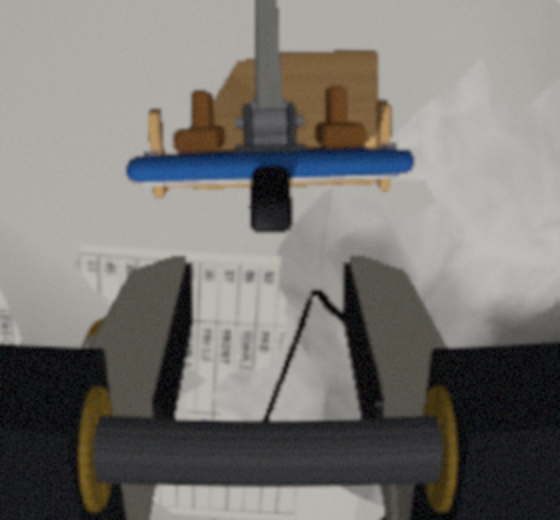

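Tab top sits at about (315,266) against 313,271 predicted, so it is about 2 mm off. The panel is turned about 1.5° relative to the tool. I correct both, descend and grip.

```bash
python3 -m jog '[[[-0.024,0.012,-0.1,0,0,0.014],[-0.024,0.012,-0.3,0,0,0.014],[-0.024,0.012,-0.5,0,0,0.014],[-0.024,0.012,-0.7,0,0,0.014],[-0.024,0.012,-0.8,0,0,0.014],[-0.024,0.012,-0.87,0,0,0.014],[-0.024,0.012,-0.87,0,0,0.014]]]' -0.2
python3 -m jog '[[[0,0,0,0,0,0],[0,0,0,0,0,0],[0,0,0,0,0,0],[0,0,0,0,0,0],[0,0,0,0,0,0],[0,0,0,0,0,0],[0,0,0,0,0,0]]]' -1 35
```

```text
time: 8.87
position: [0.6101, 0.0132, 0.3465]
tcp_rot: [3.141, -0.001, -2.882]
ft_force: [0.2, 0.3, 0.5]
width: 0.0373
grip_force: 0.0
time: 9.45
position: [0.6106, 0.0131, 0.3484]
tcp_rot: [-3.141, 0.001, -2.882]
ft_force: [0.7, -2.1, 5.0]
width: 0.0135
grip_force: 35.0
```

```bash
python3 -m jog '[[[0,0,0.03,0,0,0],[0,0,0.08,0,0,0],[0,0,0.16,0,0,0],[0,0,0.25,0,0,0],[0,0,0.36,0,0,0],[0,0,0.5,0,0,0],[0,0,0.65,0,0,0],[0,0,0.8,0,0,0],[0,0,0.8,0,0,0],[0,0,0.8,0,0,0]]]'
python3 - <<'E'
from h import *
im=cv2.imread('pics/top0.png');hsv=cv2.cvtColor(im,cv2.COLOR_BGR2HSV)
m=cv2.inRange(hsv,(50,120,40),(80,255,255))
c=max(cv2.findContours(m,0,1)[0],key=cv2.contourArea)[:,0,:]
P=np.array([plane(ray('top',p),.005)[:2] for p in c])
from scipy.optimize import least_squares
s=least_squares(lambda q:np.hypot(*(P-q[:2]).T)-q[2],[.41,-.2,.12],loss='soft_l1',f_scale=.002).x;print('mat',s)
im=robot.read_camera('scene');cv2.imwrite('pics/s4.png',cv2.resize(im[120:340,180:440,::-1],None,fx=2.5,fy=2.5))
E
```

```text
time: 10.28
position: [0.6105, 0.0133, 0.4289]
tcp_rot: [-3.141, 0.002, -2.882]
ft_force: [-0.2, 0.0, -2.9]
width: 0.0138
grip_force: 35.0
mat [ 0.41150842 -0.20775213  0.11657699]
```

View pics/s4.png

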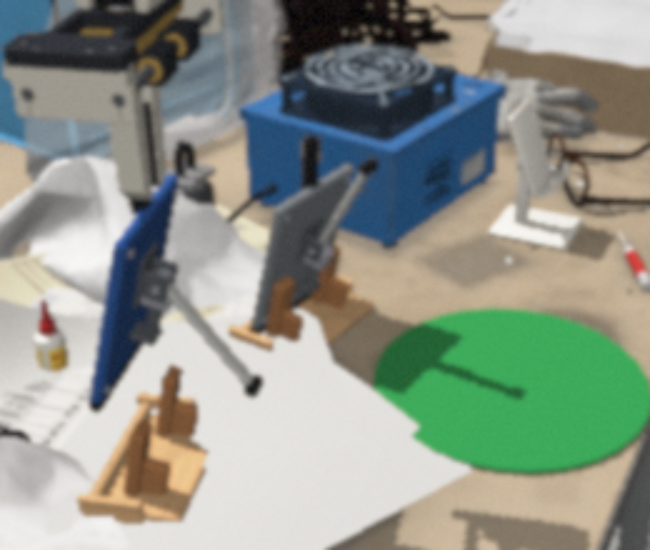

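Lifted clear and hanging upright with the leg open. I carry it back in -x first, then over to the mat.

```bash
python3 -m jog '[[[-0.05,-0.01,0,0,0,0],[-0.15,-0.03,0,0,0,0],[-0.28,-0.06,0,0,0,0],[-0.42,-0.09,0,0,0,0],[-0.57,-0.12,0,0,0,0],[-0.72,-0.15,0,0,0,0],[-0.86,-0.17,0,0,0,0],[-1,-0.2,0,0,0,0]]]'|head -2
python3 -m jog '[[[-0.12,-0.08,0,0,0,0],[-0.24,-0.18,0,0,0,0],[-0.36,-0.3,0,0,0,0],[-0.47,-0.42,0,0,0,0],[-0.56,-0.54,0,0,0,0],[-0.64,-0.67,0,0,0,0],[-0.7,-0.8,0,0,0,0],[-0.725,-0.93,0,0,0,0]]]'|head -2
python3 -m jog '[[[0,-0.13,0,0,0,0],[0,-0.27,0,0,0,0],[0,-0.41,0,0,0,0],[0,-0.55,0,0,0,0],[0,-0.69,0,0,0,0],[0,-0.82,0,0,0,0],[0,-0.92,0,0,0,0],[0,-1,0,0,0,0],[0,-1,0,0,0,0],[0,-1,0,0,0,0],[0,-1,0,0,0,0]]]'
python3 - <<'E'
from h import *
im=robot.read_camera('scene');cv2.imwrite('pics/s5.png',cv2.resize(im[120:340,180:480,::-1],None,fx=2.5,fy=2.5))
E
```

```text
time: 11.0
position: [0.509, -0.0069, 0.4269]
time: 11.67
position: [0.4365, -0.1002, 0.4271]
time: 12.58
position: [0.4379, -0.1994, 0.4276]
tcp_rot: [3.141, -0.0, -2.882]
ft_force: [0.8, 0.3, -3.5]
width: 0.0141
grip_force: 35.0
```

View pics/s5.png

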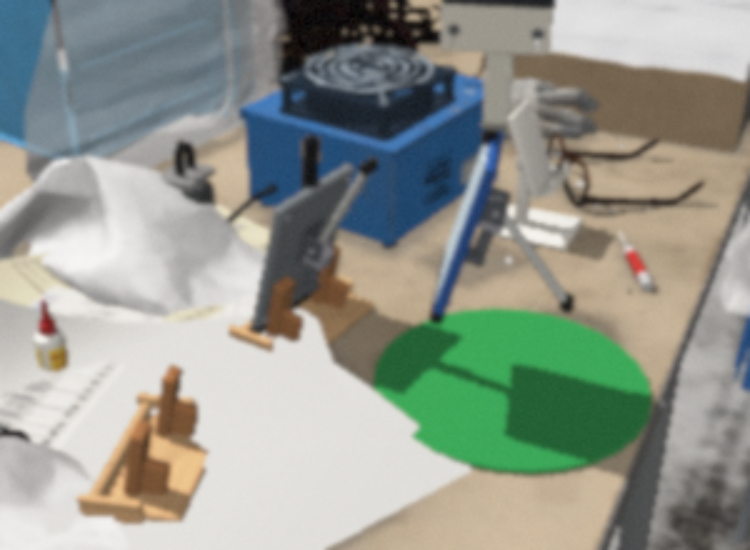

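Mirror is held upright over the mat. I lower quickly by 76 mm, then creep.

```bash
python3 -m jog '[[[0,0,-0.06,0,0,0],[0,0,-0.16,0,0,0],[0,0,-0.28,0,0,0],[0,0,-0.4,0,0,0],[0,0,-0.52,0,0,0],[0,0,-0.62,0,0,0],[0,0,-0.7,0,0,0],[0,0,-0.74,0,0,0],[0,0,-0.76,0,0,0],[0,0,-0.76,0,0,0],[0,0,-0.76,0,0,0],[0,0,-0.76,0,0,0]]]'
python3 -m jog '[[[0,0,-0.01,0,0,0],[0,0,-0.02,0,0,0],[0,0,-0.03,0,0,0],[0,0,-0.04,0,0,0],[0,0,-0.05,0,0,0],[0,0,-0.06,0,0,0],[0,0,-0.07,0,0,0],[0,0,-0.08,0,0,0],[0,0,-0.08,0,0,0],[0,0,-0.08,0,0,0]]]'
```

```text
time: 13.63
position: [0.4381, -0.1998, 0.3522]
tcp_rot: [-3.141, 0.001, -2.882]
ft_force: [0.4, -0.4, -3.9]
width: 0.0138
grip_force: 35.0
time: 14.47
position: [0.4388, -0.1996, 0.346]
tcp_rot: [-3.139, 0.006, -2.882]
ft_force: [10.0, 3.4, 12.0]
width: 0.014
grip_force: 35.0
```

```bash
python3 -m jog '[[[0,0,0.01,0,0,0],[0,0,0.02,0,0,0],[0,0,0.025,0,0,0],[0,0,0.025,0,0,0],[0,0,0.025,0,0,0]]]'
python3 - <<'E'
from h import *
im=robot.read_camera('scene');cv2.imwrite('pics/s6.png',cv2.resize(im[160:310,330:450,::-1],None,fx=4,fy=4))
E
```

```text
time: 14.88
position: [0.4384, -0.1997, 0.3474]
tcp_rot: [-3.14, 0.003, -2.882]
ft_force: [4.4, 2.5, 7.5]
width: 0.0139
grip_force: 35.0
```

View pics/s6.png

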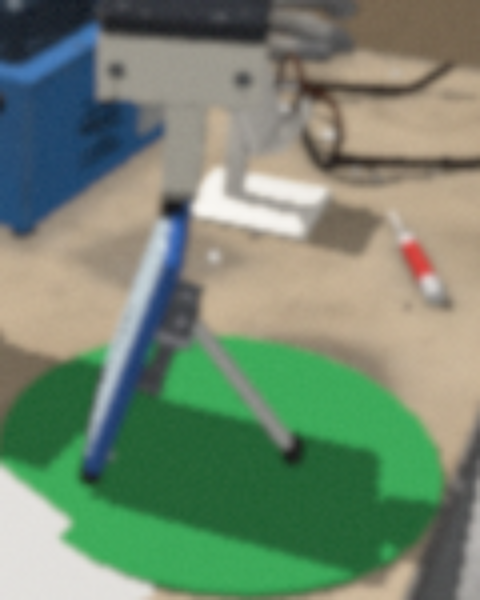

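It is standing on the mat, with the foot and leg tip in contact. I ease off 1 mm more, release and withdraw upward.

```bash
python3 -m jog '[[[0,0,0.012,0,0,0],[0,0,0.012,0,0,0],[0,0,0.012,0,0,0],[0,0,0.012,0,0,0]]]' - 10
python3 -m jog '[[[0,0,0,0,0,0],[0,0,0,0,0,0],[0,0,0,0,0,0],[0,0,0,0,0,0],[0,0,0,0,0,0],[0,0,0,0,0,0]]]' -0.2
python3 -m jog '[[[0,0,0.05,0,0,0],[0,0,0.15,0,0,0],[0,0,0.3,0,0,0],[0,0,0.5,0,0,0],[0,0,0.75,0,0,0],[0,0,1,0,0,0],[0,0,1,0,0,0],[0,0,1,0,0,0]]]'
python3 - <<'E'
from h import *
o=robot.get_obs();im=robot.read_camera('scene')[160:330,200:480,::-1];t=robot.read_camera('wrist')
pose=(o['position'],o['tcp_rot']);print(o['time'],'mat centre px',proj([.411,-.207,.005],pose),'expected tabtop',proj([.438,-.2,.193],pose))
a=cv2.resize(im,(420,255));b=cv2.resize(t[:,:,::-1],(420,315));cv2.imwrite('pics/s7.png',np.vstack([a,b]))
E
```

```text
time: 15.27
position: [0.4382, -0.1998, 0.3479]
tcp_rot: [-3.141, 0.001, -2.882]
ft_force: [3.2, 0.5, 5.1]
width: 0.0141
grip_force: 10.0
time: 15.77
position: [0.438, -0.1998, 0.3472]
tcp_rot: [3.141, -0.0, -2.882]
ft_force: [-0.9, 0.3, -0.1]
width: 0.0372
grip_force: 0.0
time: 16.43
position: [0.4379, -0.1997, 0.4495]
tcp_rot: [-3.14, 0.002, -2.882]
ft_force: [-1.0, -0.3, -0.7]
width: 0.0373
grip_force: 0.0
16.4333 mat centre px (np.float64(313.7864599103809), np.float64(181.4859744654594)) expected tabtop (np.float64(313.0786677254203), np.float64(258.8574021795124))
```

View pics/s7.png

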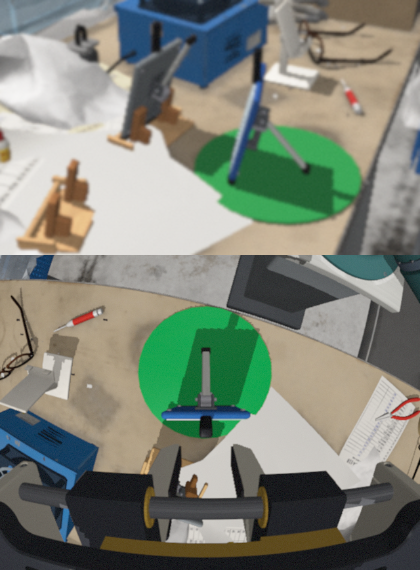

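The mirror stands free on the mat, centred, with the leg open. The chart is untouched and the gripper is clear. I hand in.

```bash
python3 -c "
from station import robot
print(robot.finish_job())"
```

```text
the job is handed in; nothing more can be done
None
```

I snapped the mirror's leg open, lifted the mirror out of its rest and stood it in the middle of the green mat. The chart was left alone and the job was handed in at about 16.5 s; the hand-in call returned no verdict.

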